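Open the short pressure vessel's safety cap

ROBOT

A 7-joint arm with a two-finger parallel gripper is mounted at the origin on a cart in front of the work surface, level with it; the furniture and walls round the work are solid. World frame = base frame: x ahead of the robot, y to its left, z up, the work surface at z = 0. Lengths are in m, angles in rad, forces in N, time in s.
With the tool pointing down it reaches from about 0.4 to 0.85 m from the base axis. Payload 10.4 kg.
Tool frame: the origin (TCP) lies midway between the tips of the shut fingers; the grasp point (between the pads) lies 19 mm behind it; z points along the fingers, y is the line along which they close (so a half turn about z gives the same grasp; the last joint's range is limited). The gripper opens to 87 mm and grips with 3 to 60 N. Pads are 19 mm wide; open, the fingers measure 117 mm over their backs; the gripper's body (75 mm by 190 mm) begins 51 mm behind the grasp point.
Start: joints at [1.194, 0.332, -0.065, 1.46, 0.022, 1.35, -0.088], TCP at [0.217, -0.586, 0.223] pointing down, gripper open.
Joint ranges: [-2.6, 2.6], [-0.5, 2.12], [-1.47, 1.34], [0.16, 2.42], [-1.27, 4.41], [0.06, 2.06], [-2.6, 2.6]. Speed limits (rad/s): [2.22, 2.22, 2.79, 2.79, 3.14, 3.14, 3.14].

INTERFACE

Orientations are given as a unit quaternion [x, y, z, w].
In Python, from bench import r gives the robot as it stands.
- The arm moves only by the tool move_arm, never from a script. Its argument "targets" is a list of rows, each a list of 3 entries, a list of its own where there are three numbers: the shift along the tool's x, y, z in cm, then the turn, a rotation vector about the tool's x, y, z in rad, then the opening in per cent of the stroke, from 0 (shut) to 100 (fully open). In form: [[[x, y, z], [wx, wy, wz], gripper], ...]. A call has 1 to 20 rows; each row shifts and turns the commanded pose from where the row before left it, along the tool's axes as they then stand; what a row does not reach is not made up. A row lasts 1/8 s, in which the tool goes at most 62.5 mm and 10.7 degrees, less where a joint would pass 70% of its speed; a pose out of reach is approached as far as the arm can. A call with a gripper value outside its range is refused whole. The fingers move at their own pace and stop on an object; "grip_force" is the grip in N (left out, the last holds). Time passes only in rows, so rows that do not move let the fingers close. It gives the time, the measured TCP pose, the force, the opening and the grip force at its end, in the units of the state.
- r.read_state(): the state, without advancing time (a new reading comes with each control period).
- r.camera(name): name is "side" or "top"; returns a dict with "image" (480x640x3 uint8, blue, green, red), "vertical_fov" (degrees; the focal length in pixels is half the picture's height over the tangent of half this angle, whatever the lens; pixels are square), "cx", "cy" (the principal point, pixels), "cam_to_world" (4x4, takes a point from camera to world coordinates). Camera axes: x right, y down, z forward; pixel columns grow to the right and rows downward; lengths in m; the calibration is good to about 2 mm. A picture is of the moment at which its call begins. There is no depth.
- r.close_job(): hands the job in; it is judged then, once.
The state is a dict: "time": time; "joint_positions": joint angles; "joint_vel": joint speeds; "joint_torque": joint torques, N m; "ee_pos": TCP position; "eef_rot": TCP orientation; "ft_force": force on the tool from outside, world axes, zero at the start; "torque": the same for the moment, N m; "width": finger opening in m; "grip_force": force on a finger pad.
Only numpy, scipy, OpenCV 4.12 (cv2) and the standard library are available. Lean on these libraries where they do the work, as an engineer would, in place of code of your own. Each camera call takes 0.05 s, during which the arm holds its last target. There are 200 camera calls.

TASK

Open the shorter of the two steel pressure vessels: turn its cap counter-clockwise to the first stop without pressing, then press it down and turn it on past the stop until it is free. Lift the cap off and set it down gently, right way up, inside the shallow square tray, and leave the taller vessel alone.

Things in the scene. Friction and masses are not known exactly. Their poses are not given: they have to be found in the camera images.
- cap_grip (a point): Grasp point of the short vessel's loose cap: plain steel, round, 62 mm in diameter, about 300 g, with a black upright grip bar on its flat top (46 mm long, 12 thick, 36 tall). The point is on the cap's axis in the bar, 25 mm above the flat top, 47 mm above the cap's lower edge. x runs along the bar (half a turn makes no difference), z up. Closed, the bar stands 20 to 28 degrees clockwise of the vessel's x axis.
- tank_neck (a point): Top centre of the short vessel's neck, 116 mm above its underside. Unpressed, the cap turns counter-clockwise to a hard first stop, bar along the vessel's x. Pressed 7 to 10 mm (10 is the bottom; spring 9 N rising to 15 N) it turns on: free from 36 degrees past the stop, hard end stop at 50. Let up at about 45, the spring raises it 4 mm above its closed height, and it lifts straight off.
- tank: The short steel pressure vessel, fixed, 100 mm in diameter; origin at the centre of its underside, z up. A small brass outlet stub low on its side points along its own -x axis. With the cap closed, cap_grip lies on its axis, 155 mm above the origin, and the bar's upper edge at 166 mm. Without the cap its spring valve ends at 130 mm.
- tank_tall: The taller, otherwise alike vessel, fixed, to be left alone: 100 mm in diameter, with the upper edge of its cap's bar 226 mm above the bench; origin at the centre of its underside, z up.
- tray: Shallow square aluminium tray fixed to the bench, 160 x 160 mm outside, 14 mm high, walls and floor 4 mm thick; origin at the centre of its underside, z up, x and y parallel to its sides. A cap standing in it has cap_grip 51 mm above the origin.

How it is judged:
By the outcome, as a careful person would: the job done as asked, in the order asked, and still so for the second after the job is handed in, with the robot touching nothing.
It also fails if it takes over 48 s, if anything falls off the work surface, if the arm or the gripper's body presses on something with over 40 N, if the wrist force passes 120 N, or if a joint passes its speed limit or range.

## Working session

There is one attempt and no reset: what is moved stays moved. The work goes in short steps, Python scripts to look and compute and a tool call to move; the robot and the scene stay as the last step left them, time stands still between calls to the robot, and variables do not carry over. Pictures are saved under pics/ and viewed, at most 10 in all, crops included, and the job is handed in when it is done.

Besides the shell and the picture viewer there is one more tool, called after "Emit:" as a command line: name --argument value ..., lists and objects as JSON in quotes. move_arm: Moves the arm, as the interface text tells. Its arguments: {"type":"object","properties":{"targets":{"type":"array"},"grip_force":{"type":"number"}},"required":["targets"]}

```bash
mkdir -p pics; python3 - <<'E'
from bench import r
import cv2,numpy as np
for n in("side","top"):
    c=r.camera(n);cv2.imwrite(f"pics/{n}0.png",c["image"]);print(n,c["vertical_fov"],c["cx"],c["cy"]);print(np.round(c["cam_to_world"],4))
s=r.read_state();print(s["time"],s["ee_pos"],s["eef_rot"],s["width"],s["ft_force"])
E
```

```text
side 50.84088482539305 322.7899042874044 233.5928574938581
[[-0.9206 -0.1511  0.3602  0.1932]
 [-0.3906  0.3508 -0.8511  0.7307]
 [ 0.0022 -0.9242 -0.382   0.4233]
 [ 0.      0.      0.      1.    ]]
top 43.933829038748506 322.0633939959953 240.24837970566597
[[ 0.1283 -0.9665  0.2223  0.2179]
 [-0.9917 -0.1266  0.0223 -0.0065]
 [ 0.0066 -0.2233 -0.9747  1.3779]
 [ 0.      0.      0.      1.    ]]
0.1 [ 0.21640103 -0.58598963  0.22183502] [ 9.84395703e-01  1.75967941e-01 -1.38912453e-04 -6.03343411e-04] 0.0871732009460534 [-0.31846791  0.64329793  0.2747639 ]
```

View pics/top0.png

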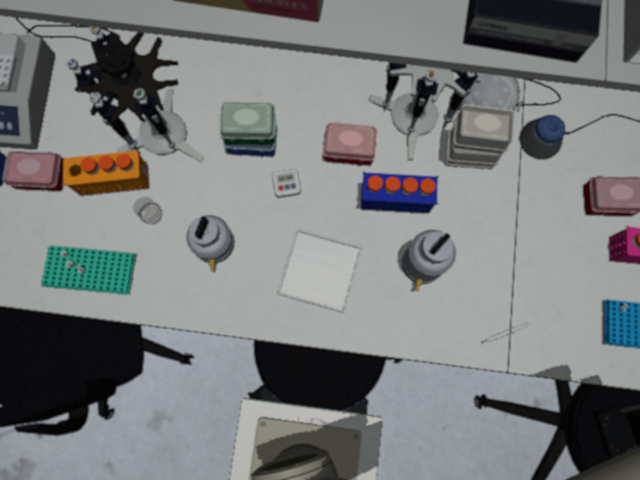

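View pics/side0.png

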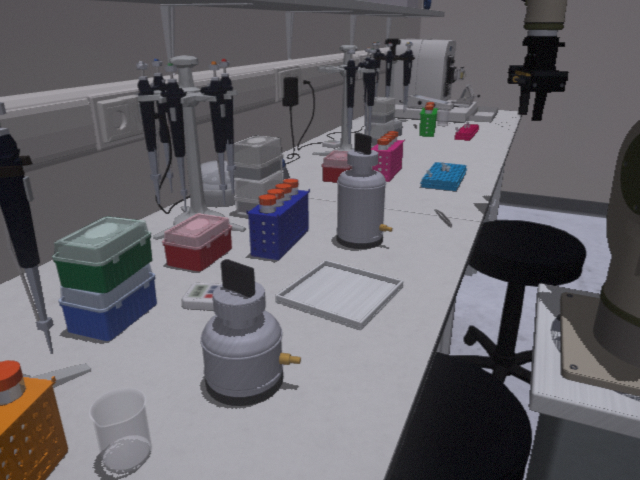

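The short vessel is the left one in the top view: bar at about (202,225), stub at (212,266). In the side view its bar is at about (238,277). The tall vessel is at top (432,250), and the tray centre is at about top (320,271).

```bash
cat >h.py <<'E'
import cv2,numpy as np
from bench import r
def K(c):
    return 240/np.tan(np.radians(c["vertical_fov"])/2)
def ray(c,uv):
    M=np.array(c["cam_to_world"]);f=K(c)
    d=M[:3,:3]@np.array([(uv[0]-c["cx"])/f,(uv[1]-c["cy"])/f,1]);return M[:3,3],d/np.linalg.norm(d)
def onz(c,uv,z):
    o,d=ray(c,uv);return (o+d*(z-o[2])/d[2])
def tri(c1,p1,c2,p2):
    o1,d1=ray(c1,p1);o2,d2=ray(c2,p2)
    t=np.linalg.lstsq(np.c_[d1,-d2],o2-o1,rcond=None)[0]
    a,b=o1+d1*t[0],o2+d2*t[1];return (a+b)/2,np.linalg.norm(a-b)
def blob(img,box,f):
    x0,y0,x1,y1=box;m=np.zeros(img.shape[:2],np.uint8)
    m[y0:y1,x0:x1]=f(img[y0:y1,x0:x1].astype(int))*255
    cs=cv2.findContours(m,cv2.RETR_EXTERNAL,cv2.CHAIN_APPROX_NONE)[0]
    return max(cs,key=cv2.contourArea)
dark=lambda p:p.max(2)<60
brass=lambda p:(p[...,2]-p[...,0]>50)
white=lambda p:p.min(2)>0
E
python3 - <<'E'
from h import *
T=r.camera("top");S=r.camera("side")
b=blob(T["image"],(185,205,235,255),dark);q=cv2.minAreaRect(b);print("bar top",q,cv2.boxPoints(q).round(1).tolist())
bs=blob(S["image"],(205,250,270,305),dark);qs=cv2.minAreaRect(bs);print("bar side",qs,cv2.approxPolyDP(bs,2,True)[:,0].tolist())
mc=lambda c:(lambda m:(m["m10"]/m["m00"],m["m01"]/m["m00"]))(cv2.moments(c))
print("tri bar",tri(T,mc(b),S,mc(bs)))
for p in cv2.boxPoints(q):print(onz(T,p,.166).round(4))
st=blob(T["image"],(195,250,230,280),brass);ss=blob(S["image"],(270,340,310,375),brass)
print("stub",mc(st),mc(ss),tri(T,mc(st),S,mc(ss)))
a=cv2.resize(T["image"][200:320,180:380],None,fx=4,fy=4,interpolation=cv2.INTER_CUBIC)
cv2.imwrite("pics/crop1.png",a)
E
```

```text
bar top ((201.41378784179688, 227.4655303955078), (7.427813529968262, 21.354963302612305), 21.801410675048828) [[194.0, 236.0], [201.89999389648438, 216.1999969482422], [208.8000030517578, 218.89999389648438], [200.89999389648438, 238.8000030517578]]
bar side ((237.7369384765625, 278.2563171386719), (40.40803527832031, 28.08851432800293), 19.179006576538086) [[223, 261], [224, 287], [246, 296], [252, 295], [252, 269], [228, 260]]
tri bar (array([0.49311369, 0.28007455, 0.14648571]), np.float64(0.0005294868873620368))
[0.4686 0.2878 0.166 ]
[0.513  0.2788 0.166 ]
[0.509  0.2634 0.166 ]
[0.4646 0.2725 0.166 ]
stub (211.80116959064327, 263.41520467836256) (288.2287581699346, 357.5833333333333) (array([0.43621002, 0.26662326, 0.04044419]), np.float64(0.000456217522683706))
```

View pics/crop1.png

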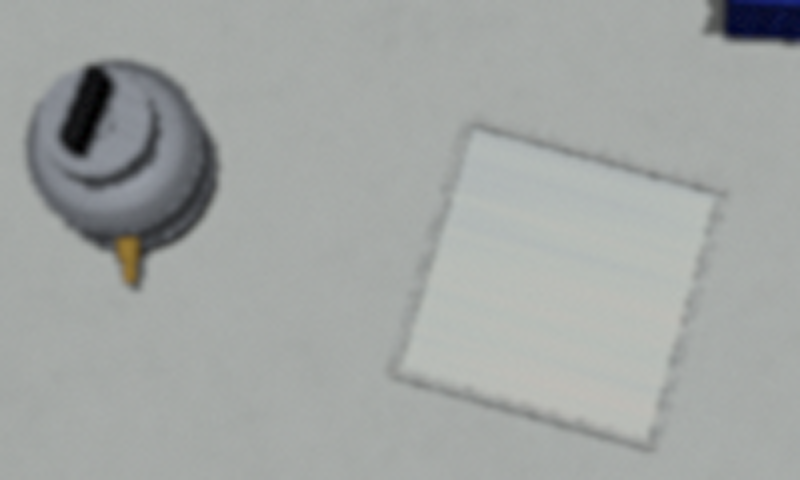

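The crop confirms the bar, stub and tray. Tray corners in the crop are about (472,124), (722,193), (652,447) and (393,374). Vessel x is at about +12.4° and the bar at about −11.5°, which is 24° clockwise as expected.

```bash
cat >>h.py <<'E'
from scipy.spatial.transform import Rotation as R
def st():
    s=r.read_state();Q=R.from_quat(s["eef_rot"]);M=Q.as_matrix()
    print("t",round(s["time"],2),"pos",np.round(s["ee_pos"],4),"yaw",np.degrees(np.arctan2(M[1,0],M[0,0])).round(2),"z",M[:,2].round(4),"F",np.round(s["ft_force"],1),"Mz",np.round(s["torque"],2),"w",round(s["width"],4),"g",s["grip_force"],"q",np.round(s["joint_positions"],2))
    return s,M
def shift(M,d): return np.round(100*M.T@np.array(d),2)
def Y(deg):
    a=np.radians(deg);return np.array([[np.cos(a),np.sin(a),0],[np.sin(a),-np.cos(a),0],[0,0,-1]])
E
python3 - <<'E'
from h import *
T=r.camera("top")
P=[onz(T,(180+x/4,200+y/4),.014)[:2] for x,y in((472,124),(722,193),(652,447),(393,374))]
print(np.round(P,4),np.mean(P,0)); d=P[1]-P[0];print(np.degrees(np.arctan2(d[1],d[0])),[np.linalg.norm(P[i]-P[i-1]) for i in range(4)])
s,M=st()
p0=np.array([.217,-.586,.33]);p1=np.array([.5,-.25,.33]);p2=np.array([.492,.279,.25])
print(shift(Y(-11.5),p1-p0),shift(Y(-11.5),p2-p1))
E
```

```text
[[ 0.5438  0.0839]
 [ 0.5216 -0.0672]
 [ 0.3686 -0.0444]
 [ 0.3911  0.1086]] [0.45625769 0.02022862]
-98.36918949282337 [np.float64(0.15471094987155184), np.float64(0.15265255249694204), np.float64(0.1546054623454702), np.float64(0.1546171125709836)]
t 0.25 pos [ 0.2165 -0.5861  0.2222] yaw 20.27 z [-2.e-04  5.e-04 -1.e+00] F [0.4 0.8 0.2] Mz [-0.01 -0.01 -0.  ] w 0.0872 g 0.0 q [ 1.19  0.33 -0.06  1.46  0.02  1.35 -0.09]
[ 21.03 -38.57   0.  ] [-11.33 -51.68   8.  ]
```

Emit:
move_arm --targets '[[[0,0,-3.6],[0,0,0.139],100],[[0,0,-3.6],[0,0,0.139],100],[[0,0,-3.6],[0,0,0.139],100],[[0,0,0],[0,0,0.139],100],[[2.63,-4.82,0],[0,0,0],100],[[2.63,-4.82,0],[0,0,0],100],[[2.63,-4.82,0],[0,0,0],100],[[2.63,-4.82,0],[0,0,0],100],[[2.63,-4.82,0],[0,0,0],100],[[2.63,-4.82,0],[0,0,0],100],[[2.63,-4.82,0],[0,0,0],100],[[2.63,-4.82,0],[0,0,0],100]]'

```text
time: 1.75
ee_pos: [0.501, -0.2494, 0.3307]
eef_rot: [0.995, -0.101, 0.0, 0.0]
ft_force: [1.3, -1.4, -0.9]
width: 0.0869
grip_force: 0.0
```

Emit:
move_arm --targets '[[[-1.03,-4.7,0.7],[0,0,0],100],[[-1.03,-4.7,0.7],[0,0,0],100],[[-1.03,-4.7,0.7],[0,0,0],100],[[-1.03,-4.7,0.7],[0,0,0],100],[[-1.03,-4.7,0.7],[0,0,0],100],[[-1.03,-4.7,0.7],[0,0,0],100],[[-1.03,-4.7,0.7],[0,0,0],100],[[-1.03,-4.7,0.7],[0,0,0],100],[[-1.03,-4.7,0.7],[0,0,0],100],[[-1.03,-4.7,0.7],[0,0,0],100],[[-1.03,-4.7,0.7],[0,0,0],100],[[0,0,0],[0,0,0],100]]'

```text
time: 3.25
ee_pos: [0.491, 0.2824, 0.2527]
eef_rot: [0.995, -0.098, -0.001, -0.001]
ft_force: [-0.5, 0.1, -0.1]
width: 0.0873
grip_force: 0.0
```

```bash
python3 - <<'E'
from h import *
s,M=st();print(shift(M,np.array([.492,.279,.180])-s["ee_pos"]))
E
```

```text
t 3.25 pos [0.491  0.2824 0.2527] yaw -11.23 z [-0.002   0.0015 -1.    ] F [-0.5  0.1 -0.1] Mz [-0.01  0.06  0.03] w 0.0873 g 0.0 q [ 0.01  0.27 -0.73  1.54  0.18  1.4  -2.5 ]
[0.18 0.32 7.27]
```

Emit:
move_arm --targets '[[[0.1,0.2,2.4],[0,0,0],100],[[0.08,0.12,2.4],[0,0,0],100],[[0,0,2.4],[0,0,0],100],[[0,0,0],[0,0,0],100]]'

```text
time: 3.75
ee_pos: [0.4936, 0.2734, 0.1802]
eef_rot: [0.995, -0.101, -0.001, 0.001]
ft_force: [0.4, 0.2, 0.7]
width: 0.0872
grip_force: 0.0
```

```bash
python3 - <<'E'
from h import *
s,M=st();print(shift(M,np.array([.492,.279,.137])-s["ee_pos"]))
S=r.camera("side");T=r.camera("top")
a=cv2.resize(S["image"][180:400,140:340],None,fx=2.7,fy=2.7);b=cv2.resize(T["image"][200:280,170:250],(0,0),fx=3,fy=3)
o=np.zeros((594,790,3),np.uint8);o[:a.shape[0],:540]=a;o[:240,545:785]=b;cv2.imwrite("pics/pre.png",o)
E
```

```text
t 3.75 pos [0.4936 0.2734 0.1802] yaw -11.65 z [-0.0025 -0.0018 -1.    ] F [0.4 0.2 0.7] Mz [0.07 0.03 0.01] w 0.0872 g 0.0 q [ 0.01  0.31 -0.71  1.65  0.21  1.27 -2.52]
[-0.26 -0.53  4.32]
```

View pics/pre.png

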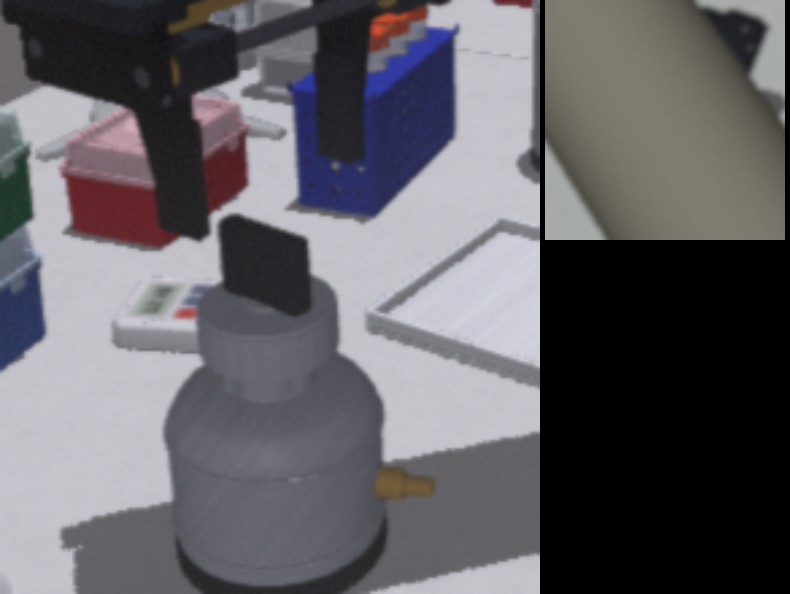

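The fingers straddle the bar. In the crop, the tips are at about (184,233) and (342,160), and the bar is between (222,215) and (310,310).

```bash
python3 - <<'E'
from h import *
s,M=st();S=r.camera("side")
a=onz(S,(140+184/2.7,180+233/2.7),.18);b=onz(S,(140+342/2.7,180+160/2.7),.18);print(a,b,(a+b)/2)
# bar top edge ends in side view at z=.166 : near long edge
for u,v in((222,222),(309,252),(245,213)):print(onz(S,(140+u/2.7,180+v/2.7),.166))
s,M=st()
E
```

```text
t 3.85 pos [0.4945 0.2746 0.1824] yaw -11.62 z [ 7.e-04  0.e+00 -1.e+00] F [-0.2  0.4  0.4] Mz [0.03 0.02 0.01] w 0.087 g 0.0 q [ 0.01  0.31 -0.72  1.65  0.21  1.27 -2.52]
[0.50094659 0.32380488 0.18      ] [0.47883243 0.23256671 0.18      ] [0.48988951 0.2781858  0.18      ]
[0.50981835 0.28483636 0.166     ]
[0.46067158 0.29489449 0.166     ]
[0.50562887 0.27310802 0.166     ]
t 3.9 pos [0.4947 0.2749 0.1828] yaw -11.62 z [ 1.4e-03  4.0e-04 -1.0e+00] F [-0.2 -0.4 -0.4] Mz [0.07 0.03 0.  ] w 0.0869 g 0.0 q [ 0.01  0.31 -0.72  1.65  0.21  1.27 -2.52]
```

```bash
python3 - <<'E'
from h import *
s,M=st();print(shift(Y(-11.6),np.array([.490,.279,.138])-s["ee_pos"]))
E
```

```text
t 3.9 pos [0.4947 0.2749 0.1828] yaw -11.62 z [ 1.4e-03  4.0e-04 -1.0e+00] F [-0.2 -0.4 -0.4] Mz [0.07 0.03 0.  ] w 0.0869 g 0.0 q [ 0.01  0.31 -0.72  1.65  0.21  1.27 -2.52]
[-0.54 -0.31  4.48]
```

Lateral shift first, then descend, then close softly.

Emit:
move_arm --targets '[[[-0.54,-0.31,0],[0,0,0],100],[[0,0,1.5],[0,0,0],100],[[0,0,1.5],[0,0,0],100],[[0,0,1.45],[0,0,0],100],[[0,0,0],[0,0,0],100],[[0,0,0],[0,0,0],100]]'

```text
time: 4.65
ee_pos: [0.4895, 0.2792, 0.1372]
eef_rot: [0.995, -0.101, 0.0, -0.0]
ft_force: [-0.7, 0.6, -0.2]
width: 0.0869
grip_force: 0.0
```

Emit:
move_arm --targets '[[[0,0,0],[0,0,0],10],[[0,0,0],[0,0,0],10],[[0,0,0],[0,0,0],10],[[0,0,0],[0,0,0],10],[[0,0,0],[0,0,0],10],[[0,0,0],[0,0,0],10]]' --grip_force 8

```text
time: 5.4
ee_pos: [0.4894, 0.279, 0.137]
eef_rot: [0.995, -0.101, 0.0, 0.0]
ft_force: [0.1, -0.8, 0.3]
width: 0.0349
grip_force: 0.0
```

```bash
python3 - <<'E'
from h import *
s,M=st()
E
```

```text
t 5.4 pos [0.4894 0.279  0.137 ] yaw -11.59 z [ 0.e+00 -1.e-04 -1.e+00] F [ 0.1 -0.8  0.3] Mz [ 0.03 -0.02 -0.04] w 0.0349 g 0.0 q [-0.02  0.34 -0.7   1.71  0.23  1.18 -2.55]
```

Emit:
move_arm --targets '[[[0,0,0],[0,0,0],0],[[0,0,0],[0,0,0],0],[[0,0,0],[0,0,0],0],[[0,0,0],[0,0,0],0],[[0,0,0],[0,0,0],0]]'

```text
time: 6.02
ee_pos: [0.4896, 0.2802, 0.1373]
eef_rot: [0.995, -0.101, 0.0, -0.001]
ft_force: [1.9, 5.4, -1.7]
width: 0.0123
grip_force: 7.9
```

```bash
python3 - <<'E'
from h import *
s,M=st()
E
```

```text
t 6.03 pos [0.4896 0.2802 0.1373] yaw -11.54 z [ 0.001   0.0018 -1.    ] F [ 1.9  5.4 -1.7] Mz [ 1.25 -0.5   0.06] w 0.0123 g 7.853757748380303 q [-0.02  0.34 -0.7   1.71  0.23  1.18 -2.55]
```

Emit:
move_arm --targets '[[[0,-0.12,0],[0,0,0],0],[[0,0,0],[0,0,0],0],[[0,0,0],[0,0,0],0]]'

```text
time: 6.4
ee_pos: [0.4897, 0.2806, 0.1371]
eef_rot: [0.995, -0.101, 0.0, -0.0]
ft_force: [1.3, 4.6, -1.6]
width: 0.0121
grip_force: 8.0
```

```bash
python3 - <<'E'
from h import *
s,M=st()
E
```

```text
t 6.4 pos [0.4897 0.2806 0.1371] yaw -11.57 z [ 4.e-04  6.e-04 -1.e+00] F [ 1.3  4.6 -1.6] Mz [ 1.18 -0.43 -0.03] w 0.0121 g 7.977296272292733 q [-0.02  0.34 -0.69  1.7   0.23  1.18 -2.55]
```

Emit:
move_arm --targets '[[[0,-0.2,0],[0,0,0],0],[[0,0,0],[0,0,0],0],[[0,0,0],[0,0,0],0]]'

```text
time: 6.78
ee_pos: [0.4898, 0.281, 0.137]
eef_rot: [0.995, -0.101, -0.0, 0.001]
ft_force: [-3.0, -5.0, 5.7]
width: 0.0121
grip_force: 8.0
```

```bash
python3 - <<'E'
from h import *
s,M=st()
E
```

```text
t 6.78 pos [0.4898 0.281  0.137 ] yaw -11.63 z [-9.0e-04 -2.2e-03 -1.0e+00] F [-3.  -5.   5.7] Mz [-1.04  0.79 -0.04] w 0.0121 g 8.000221531838179 q [-0.03  0.35 -0.69  1.7   0.24  1.18 -2.55]
```

Emit:
move_arm --targets '[[[0,0.1,-0.05],[0,0,0],0],[[0,0,0],[0,0,0],0],[[0,0,0],[0,0,0],0],[[0,0,0],[0,0,-0.04],0],[[0,0,0],[0,0,-0.04],0],[[0,0,0],[0,0,-0.04],0],[[0,0,0],[0,0,0],0]]' --grip_force 25

```text
time: 7.65
ee_pos: [0.4897, 0.2807, 0.1371]
eef_rot: [0.999, -0.041, -0.0, 0.0]
ft_force: [0.1, -1.0, -5.8]
width: 0.0119
grip_force: 25.0
```

```bash
python3 - <<'E'
from h import *
s,M=st()
E
```

```text
t 7.65 pos [0.4897 0.2807 0.1371] yaw -4.74 z [-7.e-04 -7.e-04 -1.e+00] F [ 0.1 -1.  -5.8] Mz [-0.42 -0.02 -0.03] w 0.0119 g 24.999385171104223 q [-0.01  0.35 -0.71  1.7   0.24  1.18 -2.44]
```

Emit:
move_arm --targets '[[[0,0,0.03],[0,0,-0.045],0],[[0,0,0],[0,0,-0.045],0],[[0,0,0],[0,0,-0.045],0],[[0,0,0],[0,0,-0.045],0],[[0,0,0],[0,0,-0.045],0],[[0,0,0],[0,0,-0.03],0],[[0,0,0],[0,0,0],0]]'

```text
time: 8.52
ee_pos: [0.4898, 0.2809, 0.1371]
eef_rot: [0.996, 0.086, -0.0, 0.0]
ft_force: [-0.4, -2.5, -3.6]
width: 0.0115
grip_force: 25.0
```

```bash
python3 - <<'E'
from h import *
s,M=st()
E
```

```text
t 8.53 pos [0.4898 0.2809 0.1371] yaw 9.86 z [-2.e-04 -5.e-04 -1.e+00] F [-0.4 -2.5 -3.6] Mz [-0.6   0.02 -0.12] w 0.0115 g 25.004124781116843 q [ 0.02  0.36 -0.75  1.7   0.26  1.19 -2.19]
```

Now feel for the stop in small turns.

Emit:
move_arm --targets '[[[0,0,0],[0,0,-0.03],0],[[0,0,0],[0,0,-0.03],0],[[0,0,0],[0,0,0],0]]'

```text
time: 8.9
ee_pos: [0.49, 0.2807, 0.1371]
eef_rot: [0.993, 0.116, -0.0, 0.0]
ft_force: [0.0, -5.0, -2.8]
width: 0.0119
grip_force: 25.1
```

```bash
python3 - <<'E'
from h import *
s,M=st()
E
```

```text
t 8.9 pos [0.49   0.2807 0.1371] yaw 13.33 z [-1.e-04 -7.e-04 -1.e+00] F [ 0.  -5.  -2.8] Mz [-1.1  -0.13 -0.31] w 0.0119 g 25.124359130859375 q [ 0.03  0.36 -0.76  1.7   0.27  1.19 -2.14]
```

Emit:
move_arm --targets '[[[0,0,0],[0,0,-0.04],0],[[0,0,0],[0,0,0],0]]' --grip_force 40

```text
time: 9.15
ee_pos: [0.49, 0.2805, 0.1371]
eef_rot: [0.991, 0.135, -0.0, 0.0]
ft_force: [-0.3, -5.3, -3.5]
width: 0.0118
grip_force: 40.6
```

```bash
python3 - <<'E'
from h import *
s,M=st()
E
```

```text
t 9.15 pos [0.49   0.2805 0.1371] yaw 15.55 z [-1.e-04 -8.e-04 -1.e+00] F [-0.3 -5.3 -3.5] Mz [-1.29 -0.07 -0.79] w 0.0118 g 40.62932409346104 q [ 0.04  0.36 -0.77  1.7   0.27  1.19 -2.1 ]
```

Emit:
move_arm --targets '[[[0,0.05,0],[0,0,0.04],0],[[0,0,0],[0,0,0],0],[[0,0,0.3],[0,0,0],0],[[0,0,0.3],[0,0,0],0],[[0,0,0.3],[0,0,0],0],[[0,0,0.1],[0,0,0],0],[[0,0,0],[0,0,0],0],[[0,0,0],[0,0,0],0]]' --grip_force 60

```text
time: 10.15
ee_pos: [0.4908, 0.281, 0.129]
eef_rot: [0.993, 0.116, 0.001, 0.0]
ft_force: [-2.7, -7.8, 10.7]
width: 0.0117
grip_force: 60.0
```

```bash
python3 - <<'E'
from h import *
s,M=st();S=r.camera("side");cv2.imwrite("pics/press.png",cv2.resize(S["image"][180:400,140:340],None,fx=2.7,fy=2.7))
E
```

```text
t 10.15 pos [0.4908 0.281  0.129 ] yaw 13.35 z [ 2.4e-03  1.0e-04 -1.0e+00] F [-2.7 -7.8 10.7] Mz [-1.81  0.54 -0.03] w 0.0117 g 60.008515287190676 q [ 0.03  0.37 -0.76  1.71  0.27  1.17 -2.14]
```

View pics/press.png

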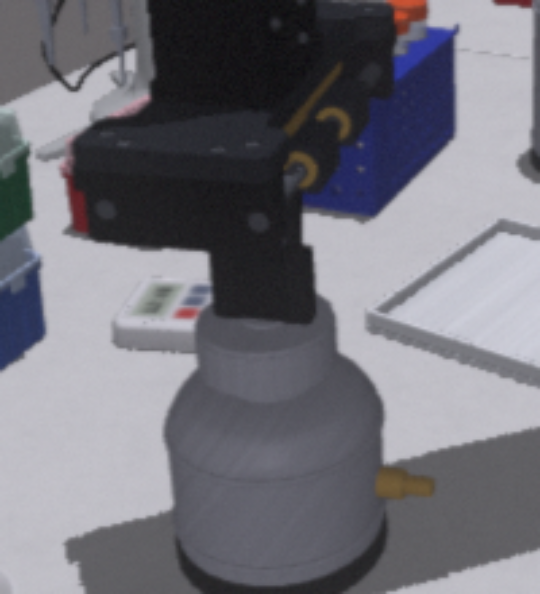

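The cap top has sunk to about row 300, where it was about 280 before. The cap is pressed and the grip holds. Now I turn it past the stop.

Emit:
move_arm --targets '[[[-0.05,0.1,0.1],[0,0,0],0],[[0,0,0],[0,0,-0.08],0],[[0,0,0],[0,0,-0.08],0],[[0,0,0],[0,0,-0.08],0],[[0,0,0],[0,0,-0.08],0],[[0,0,0],[0,0,0],0]]'

```text
time: 10.95
ee_pos: [0.4901, 0.2808, 0.1282]
eef_rot: [0.962, 0.274, 0.001, -0.0]
ft_force: [-4.1, -4.8, 11.9]
width: 0.0114
grip_force: 60.0
```

```bash
python3 - <<'E'
from h import *
s,M=st();print(shift(M,[0.4900,0.2808,.1285]-s["ee_pos"]))
E
```

```text
t 10.95 pos [0.4901 0.2808 0.1282] yaw 31.79 z [ 0.002   0.0012 -1.    ] F [-4.1 -4.8 11.9] Mz [-1.3   0.85 -0.07] w 0.0114 g 60.00505398027599 q [ 0.07  0.38 -0.81  1.71  0.3   1.18 -1.84]
[-0.01 -0.   -0.03]
```

Emit:
move_arm --targets '[[[0,0,0],[0,0,-0.09],0],[[0,0,0],[0,0,-0.09],0],[[0,0,0],[0,0,-0.09],0],[[0,0,0],[0,0,-0.09],0],[[0,0,0],[0,0,-0.08],0],[[0,0,0],[0,0,0],0],[[0,0,0],[0,0,0],0]]'

```text
time: 11.82
ee_pos: [0.4906, 0.2799, 0.1281]
eef_rot: [0.879, 0.476, 0.001, 0.001]
ft_force: [-2.1, -8.5, 10.2]
width: 0.0115
grip_force: 60.0
```

```bash
python3 - <<'E'
from h import *
s,M=st()
E
```

```text
t 11.82 pos [0.4906 0.2799 0.1281] yaw 56.89 z [ 2.5e-03  1.0e-04 -1.0e+00] F [-2.1 -8.5 10.2] Mz [-1.85  0.46  0.03] w 0.0115 g 60.00120193697512 q [ 0.13  0.41 -0.89  1.71  0.34  1.19 -1.43]
```

Emit:
move_arm --targets '[[[0,0,-0.4],[0,0,0],0],[[0,0,-0.5],[0,0,0],0],[[0,0,-0.5],[0,0,0],0],[[0,0,-0.2],[0,0,0],0],[[0,0,0],[0,0,0],0]]'

```text
time: 12.45
ee_pos: [0.4902, 0.2799, 0.1426]
eef_rot: [0.879, 0.476, 0.001, 0.0]
ft_force: [3.5, -3.1, -0.8]
width: 0.0116
grip_force: 60.0
```

```bash
python3 - <<'E'
from h import *
s,M=st()
E
```

```text
t 12.45 pos [0.4902 0.2799 0.1426] yaw 56.89 z [ 1.4e-03  7.0e-04 -1.0e+00] F [ 3.5 -3.1 -0.8] Mz [-0.8  -0.95 -0.07] w 0.0116 g 60.02127888612449 q [ 0.14  0.39 -0.9   1.69  0.33  1.21 -1.42]
```

Emit:
move_arm --targets '[[[0,0,-0.6],[0,0,0],0],[[0,0,-0.8],[0,0,0],0],[[0,0,-1.2],[0,0,0],0],[[0,0,-2],[0,0,0],0],[[0,0,-3],[0,0,0],0],[[0,0,-3],[0,0,0],0],[[0,0,0],[0,0,0],0],[[0,0,0],[0,0,0],0]]'

```text
time: 13.45
ee_pos: [0.4895, 0.2794, 0.2478]
eef_rot: [0.879, 0.476, -0.0, 0.0]
ft_force: [-0.1, 1.2, -4.1]
width: 0.0116
grip_force: 60.0
```

```bash
python3 - <<'E'
from h import *
s,M=st();print(shift(M,[0.456,0.020,s["ee_pos"][2]]-s["ee_pos"]))
S=r.camera("side");cv2.imwrite("pics/lift.png",S["image"])
E
```

```text
t 13.45 pos [0.4895 0.2794 0.2478] yaw 56.88 z [-3.e-04 -5.e-04 -1.e+00] F [-0.1  1.2 -4.1] Mz [-0.03 -0.06  0.04] w 0.0116 g 59.99604337848723 q [ 0.17  0.31 -0.93  1.55  0.25  1.41 -1.36]
[-2.356e+01  1.137e+01  1.000e-02]
```

View pics/lift.png

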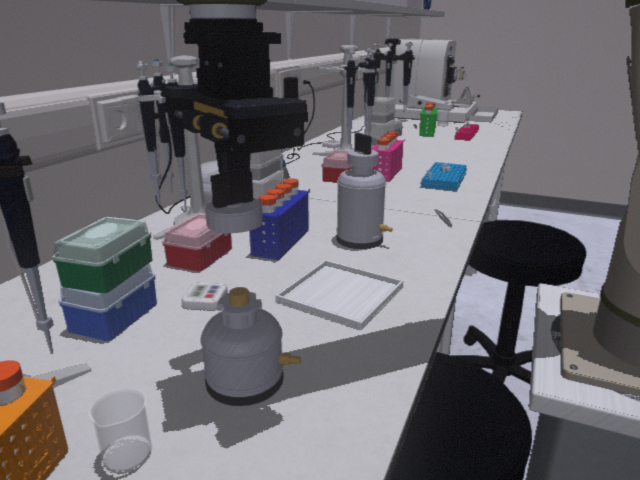

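The cap is off: it hangs at about (234,215), and the bare valve shows at (238,297). Carrying it to the tray.

Emit:
move_arm --targets '[[[-2,1,0],[0,0,0],0],[[-3.1,1.5,0],[0,0,0],0],[[-3.1,1.5,0],[0,0,0],0],[[-3.1,1.5,0],[0,0,0],0],[[-3.1,1.5,1],[0,0,0],0],[[-3.1,1.5,3],[0,0,0],0],[[-3.1,1.5,4],[0,0,0],0],[[-2,0.95,4],[0,0,0],0],[[-0.96,0.42,4],[0,0,0],0],[[0,0,2],[0,0,0],0],[[0,0,0],[0,0,0],0],[[0,0,0],[0,0,0],0]]'

```text
time: 15.0
ee_pos: [0.4565, 0.0205, 0.0688]
eef_rot: [0.879, 0.476, 0.0, 0.0]
ft_force: [0.5, -0.5, -2.7]
width: 0.0113
grip_force: 60.0
```

```bash
python3 - <<'E'
from h import *
s,M=st();print(shift(M,[0.456,0.020,.0345]-s["ee_pos"]))
S=r.camera("side");cv2.imwrite("pics/tray.png",cv2.resize(S["image"][150:350,250:450],None,fx=2.8,fy=2.8))
E
```

```text
t 15.0 pos [0.4565 0.0205 0.0688] yaw 56.91 z [ 5.e-04  2.e-04 -1.e+00] F [ 0.5 -0.5 -2.7] Mz [-0.02 -0.05 -0.03] w 0.0113 g 59.99605583958328 q [ 0.59  0.2  -0.78  2.03  0.17  0.98 -0.85]
[-0.07 -0.02  3.43]
```

View pics/tray.png

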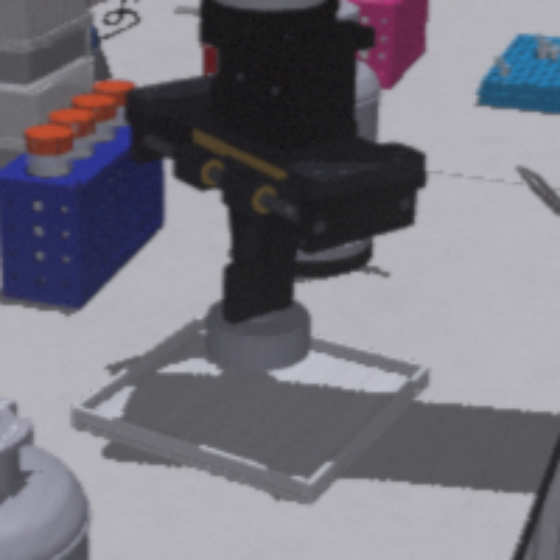

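The cap is level and over the tray, with its base at about (258,362) in the crop and the tray centre at about (255,410). I'll lower it gently.

Emit:
move_arm --targets '[[[0,0,1],[0,0,0],0],[[0,0,1],[0,0,0],0],[[0,0,0.6],[0,0,0],0],[[0,0,0.3],[0,0,0],0],[[0,0,0.2],[0,0,0],0],[[0,0,0],[0,0,0],0],[[0,0,0.1],[0,0,0],0],[[0,0,0.1],[0,0,0],0],[[0,0,0],[0,0,0],0]]'

```text
time: 16.18
ee_pos: [0.4562, 0.0201, 0.0352]
eef_rot: [0.879, 0.476, -0.0, 0.0]
ft_force: [0.4, -0.1, -2.9]
width: 0.0114
grip_force: 60.0
```

```bash
python3 - <<'E'
from h import *
s,M=st()
E
```

```text
t 16.18 pos [0.4562 0.0201 0.0352] yaw 56.88 z [-0.e+00 -1.e-04 -1.e+00] F [ 0.4 -0.1 -2.9] Mz [-0.06 -0.03 -0.  ] w 0.0114 g 59.995942153036594 q [ 0.56  0.26 -0.76  2.06  0.23  0.91 -0.9 ]
```

Emit:
move_arm --targets '[[[0,0,0.1],[0,0,0],0],[[0,0,0],[0,0,0],0],[[0,0,0.1],[0,0,0],0],[[0,0,0],[0,0,0],0]]'

```text
time: 16.68
ee_pos: [0.4562, 0.0201, 0.0332]
eef_rot: [0.879, 0.476, -0.0, 0.0]
ft_force: [-0.2, -0.0, -3.1]
width: 0.0115
grip_force: 60.0
```

```bash
python3 - <<'E'
from h import *
s,M=st()
E
```

```text
t 16.68 pos [0.4562 0.0201 0.0332] yaw 56.88 z [-1.e-04 -0.e+00 -1.e+00] F [-0.2 -0.  -3.1] Mz [ 0.01 -0.04 -0.01] w 0.0115 g 59.99596665613353 q [ 0.56  0.26 -0.76  2.06  0.23  0.91 -0.9 ]
```

Emit:
move_arm --targets '[[[0,0,0.08],[0,0,0],0],[[0,0,0],[0,0,0],0],[[0,0,0.07],[0,0,0],0],[[0,0,0],[0,0,0],0]]'

```text
time: 17.18
ee_pos: [0.4563, 0.0202, 0.0328]
eef_rot: [0.879, 0.476, -0.0, 0.0]
ft_force: [-9.4, -0.2, 18.2]
width: 0.0117
grip_force: 60.0
```

```bash
python3 - <<'E'
from h import *
s,M=st()
E
```

```text
t 17.18 pos [0.4563 0.0202 0.0328] yaw 56.88 z [-3.0e-04 -1.1e-03 -1.0e+00] F [-9.4 -0.2 18.2] Mz [-0.12  1.91 -0.04] w 0.0117 g 59.996152985841036 q [ 0.56  0.26 -0.76  2.06  0.23  0.91 -0.91]
```

Contact. I'll ease off, open and retreat.

Emit:
move_arm --targets '[[[0,0,-0.09],[0,0,0],0],[[0,0,0],[0,0,0],0],[[0,0,0],[0,0,0],40],[[0,0,0],[0,0,0],60],[[0,0,0],[0,0,0],60],[[0,0,0],[0,0,0],60],[[0,0,0],[0,0,0],60],[[0,0,0],[0,0,0],60]]'

```text
time: 18.18
ee_pos: [0.4562, 0.0201, 0.0326]
eef_rot: [0.879, 0.476, -0.0, 0.0]
ft_force: [-0.2, -0.2, 0.6]
width: 0.0513
grip_force: 0.0
```

Emit:
move_arm --targets '[[[0,0,-1],[0,0,0],60],[[0,0,-2],[0,0,0],60],[[0,0,-4],[0,0,0],60],[[0,0,-4],[0,0,0],60],[[0,0,-4],[0,0,0],60],[[0,0,-2],[0,0,0],60],[[0,0,0],[0,0,0],60],[[0,0,0],[0,0,0],60]]'

```text
time: 19.18
ee_pos: [0.4558, 0.0202, 0.202]
eef_rot: [0.879, 0.476, -0.0, -0.0]
ft_force: [-0.0, 0.8, -0.5]
width: 0.0524
grip_force: 0.0
```

```bash
python3 - <<'E'
from h import *
s,M=st()
S=r.camera("side");cv2.imwrite("pics/end.png",S["image"])
E
```

```text
t 19.18 pos [0.4558 0.0202 0.202 ] yaw 56.89 z [-8.e-04 -1.e-04 -1.e+00] F [-0.   0.8 -0.5] Mz [-0.06 -0.07  0.04] w 0.0524 g 0.0 q [ 0.66  0.01 -0.8   1.88  0.01  1.25 -0.72]
```

View pics/end.png

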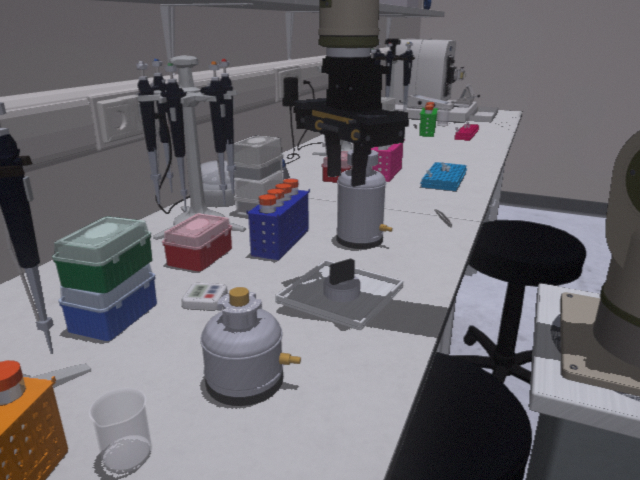

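The cap stands upright in the tray at about (342,282), the vessel is open, and the arm is clear.

```bash
python3 -c "
from bench import r
print(r.close_job())"
```

```text
the job is handed in; nothing more can be done
None
```

The short vessel is open and its cap stands upright in the tray; I didn't touch the taller vessel, and I handed the job in at about 19 s of the 48 s allowed.

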